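# Rebuild the bead mill's agitator on its shaft

## Robot

A 6-joint arm with a two-finger parallel gripper is mounted at the origin on the work surface. World frame = base frame: x ahead of the robot, y to its left, z up, the work surface at z = 0. Lengths are in m, angles in rad, forces in N, time in s.
With the tool pointing down it reaches from about 0.425 to 0.95 m from the base axis. Payload 3.5 kg.
Tool frame: the origin (TCP) lies on the centre line of the jaws, within the pads' length; the fingertips stand 19 mm ahead of it and the grasp point (between the pads) is the TCP; z points along the fingers, y is the line along which they close (so a half turn about z gives the same grasp; the last joint's range is limited). The gripper opens to 85 mm and grips with 20 to 120 N. Pads are 22 mm wide; open, the fingers measure 114 mm over their backs; the gripper's body (76 mm by 85 mm) begins 54 mm behind the grasp point. The pads swing forward as they close: fully open they stand 13 mm farther back than shut.
Start: joints at [1.107, 0.286, 1.577, -0, 1.279, -0.15], TCP at [0.208, 0.642, 0.25] pointing down, gripper open.
Joint ranges: [-2.77, 2.77], [-0.9, 2.22], [0.21, 2.48], [-1.53, 4.67], [0.24, 2.81], [-2.84, 2.84]. Speed limits (rad/s): [2.79, 2.79, 3.14, 3.14, 3.14, 3.14].

## Interface

Orientations are given as a unit quaternion [x, y, z, w].
In Python, from plant import status, cams, ctrl gives the robot as it stands.
- The arm moves only by the shell command python3 -m inch 'ROWS' [FORCE]. ROWS is JSON, a list of rows, each a list of 3 entries, a list of its own where there are three numbers: the opening, from -1 (shut) to 1 (fully open), then the shift along the tool's x, y, z in cm, then the turn about the tool's z in rad. In form: [[jaw, [dx, dy, dz], twist], ...]. A call has 1 to 20 rows; each row is the pose to reach, as a shift and turn from the pose commanded when the call began, along the tool's axes at that moment; what a row does not reach only later rows make up. A row lasts 1/10 s, in which the tool goes at most 50 mm and 8.59 degrees, less where a joint would pass 70% of its speed; a pose out of reach is approached as far as the arm can. A call with a gripper value outside its range is refused whole. The fingers move at their own pace and stop on an object; FORCE is the grip in N (left out, the last holds). Time passes only in rows, so rows that repeat a pose let the fingers close. It gives the time, the measured TCP pose, the force and the opening at its end, in the units of the state.
- status.get_state(): the state, without advancing time (a new reading comes with each control period).
- cams.read_camera(name): name is "scene" or "top" or "wrist"; returns the picture (480x640x3 uint8, blue, green, red); there is no depth.
- cams.calibration(name): a dict with "camera_matrix" (3x3 intrinsics, pixels), "cam_to_world" (4x4, takes a point from camera to world coordinates); the wrist camera has in their place "mount" (4x4, takes a point from camera to tool coordinates, whose origin is the TCP and whose axes are the flange's). Camera axes: x right, y down, z forward; pixel columns grow to the right and rows downward; lengths in m; the calibration is good to about 2 mm. A picture is of the moment at which its call begins: read the wrist's pose just before it. calibration takes no time and is no camera call.
- ctrl.sign_off(): hands the job in, once; it reports no verdict.
The state is a dict: "time": time; "qpos": joint angles; "dq": joint speeds; "joint_efforts": joint torques, N m; "eef_pos": TCP position; "tcp_rot": TCP orientation; "contact_force": force on the tool from outside, world axes, zero at the start; "wrist_torque": the same for the moment, N m; "opening": opening from 0.0 (shut) to 1.0 (fully open).
Only numpy, scipy, OpenCV 4.12 (cv2) and the standard library are available. Lean on these libraries where they do the work, as an engineer would, in place of code of your own. Each camera call takes 0.05 s, during which the arm holds its last target. There are 200 camera calls.

## Task

Rebuild the mill's agitator on the shaft standing in the service stand: first the large disc with its hub up, then the spacer sleeve, then the small disc with its hub up, each threaded down the shaft and turned until its slots drop over the drive pin or lugs beneath it, so that every part sits fully home with no gap in the stack. Leave the other things on the bench where they are.

Things in the scene. Friction and masses are not known exactly. Their poses are not given: they have to be found in the camera images.
- shoulder (a point): Centre of the shoulder (flat top of a 56 mm flange, 42 mm above the mat) at the foot of the steel shaft, fixed upright in a grey stand, base 124 x 104 mm. z up the shaft. An 8 mm round drive pin lies across the shaft on the shoulder, out to 21 mm either side, top 8 mm up. Its direction differs each time and is NOT in this reading (the turn given is the stand's).
- shaft_tip (a point): Top end of the shaft, on its axis, 72 mm above the shoulder. Round, 22 mm in diameter, the top 8 mm tapered to 12 mm. Shaft and stand do not move. A part whose slots miss the pin or lugs below stops 7 to 8 mm too high; turning it at most 90 degrees brings the slots over them. The smooth steel hubs slide in a weak grip (use 100 N).
- large_disc_mid (a point): Large disc: steel wheel 110 mm across, 8 mm thick, four windows, 46 mm round hub on top up to 30 mm above its underside; bore 25 mm. Point on the axis 15 mm above the underside, z up. Under the hub a cross of slots 11 mm wide, 9.5 deep, along its x and y. On the hub two lugs 8 wide, 7 high, 13.5 to 21.5 mm out along its +x and -x. Lies on the mat, hub up. 0.3 to 0.6 kg.
- sleeve_mid (a point): Spacer sleeve: plain steel cylinder 46 mm across, 26 mm high, bore 25 mm, no disc. Point on the axis 13 mm above the underside, z up. Underside cross of slots 11 mm wide, 9.5 deep, along its x and y. On top two lugs 8 wide, 7 high, 13.5 to 21.5 mm out along its +x and -x. Stands on the mat, lugs up. 0.17 to 0.35 kg.
- small_disc_mid (a point): Small disc: steel wheel 80 mm across, 8 mm thick, four windows, 46 mm round hub on top up to 26 mm above its underside, no lugs; bore 25 mm. Point on the axis 13 mm above the underside, z up. Under the hub a cross of slots 11 mm wide, 9.5 deep, along its x and y. Lies on the mat, hub up. 0.2 to 0.42 kg.
- bead_jar: Bystander, not part of the job: white-capped clear jar with a paper label, 68 mm across, 95 mm tall. Origin at the centre of its underside.
- reagent_jar: Bystander, not part of the job: black-capped brown jar, 64 mm across, 85 mm tall. Origin at the centre of its underside.
- cover_ring: Bystander, not part of the job: the mill's chamber cover: a plain flat steel ring lying down, 132 mm across, 92 mm opening, 12 mm thick, no hub. Origin at the centre of its underside.
- cap_screw: Bystander, not part of the job: the shaft's retaining screw standing on its 38 mm flange, hexagon above, thin stud up, 46 mm tall. Origin at the centre of its underside.
- spanner: Bystander, not part of the job: steel spanner lying flat, 170 mm long. Origin near its middle, on its underside.
- brush: Bystander, not part of the job: cleaning brush lying flat, 170 mm long. Origin near its middle, on its underside.
- beaker: Bystander, not part of the job: clear beaker, 76 mm across the rim, 90 mm tall. Origin at the centre of its underside.
Things that resemble listed ones, but are neither listed nor needed, are in the scene too. What is shaped like the part that bears small_disc_mid but green or pink is not meant.

How it is judged:
On the way, in this order (a step that is already met when the one before it is completed fails the run):
1. the large disc is home on the shaft, its slots over the drive below it (z of large_disc_mid in the frame of shoulder between 0.0125 and 0.0175 m and horizontal distance between large_disc_mid and shoulder below 0.004 m and angle between large_disc_mid's own z axis and vertical below 0.05 rad), for 0.2 s.
2. the sleeve is home on the shaft, its slots over the drive below it (z of sleeve_mid in the frame of shoulder between 0.0405 and 0.0455 m and horizontal distance between sleeve_mid and shoulder below 0.004 m and angle between sleeve_mid's own z axis and vertical below 0.05 rad), for 0.2 s.
3. the small disc is home on the shaft, its slots over the drive below it (z of small_disc_mid in the frame of shoulder between 0.0665 and 0.0715 m and horizontal distance between small_disc_mid and shoulder below 0.004 m and angle between small_disc_mid's own z axis and vertical below 0.05 rad), for 0.2 s.
At the end, for the whole second after the job is handed in: Large disc on the shoulder, sleeve on its hub, small disc on the sleeve, all released and at rest, each within 2.5 mm of its seated height, within 4 mm of the shaft's axis and level within 0.05 rad; no bystander moved more than 30 mm (all of step 1 and all of step 2 and all of step 3 and linear speed of each of large_disc, sleeve, small_disc below 0.02 m/s); the robot touches nothing.
It fails at once if a bystander is pushed more than 30 mm from its place (distance of any of bead_jar, reagent_jar, cover_ring, cap_screw, spanner, brush, beaker from where it was at the start of the episode above 0.03 m).
It also fails if it takes over 72 s, if anything falls off the work surface, if the arm or the gripper's body presses on something with over 40 N, if the wrist force passes 120 N, or if a joint passes its speed limit or range.

## Working session

There is one attempt and no reset: what is moved stays moved. The work goes in short steps, Python scripts to look and compute and a shell command to move; the robot and the scene stay as the last step left them, time stands still between calls to the robot, and variables do not carry over. Pictures are saved under pics/ and viewed, on a budget of 10 in all, crops included, one or two more only if the job needs it, and the job is handed in when it is done.

```bash
ls; mkdir -p pics; python3 - <<'E'
from plant import status,cams
import cv2,numpy as np
print(status.get_state())
for n in("top","scene"):
    c=cams.calibration(n);print(n,np.round(c["camera_matrix"],1).tolist(),np.round(c["cam_to_world"],4).tolist())
    im=cams.read_camera(n);cv2.imwrite(f"pics/{n}0.png",im)
print(cams.calibration("wrist"))
E
```

```text
pics
{'time': 0.0, 'qpos': array([ 1.10699056e+00,  2.87154353e-01,  1.57818991e+00, -4.11409498e-06,
        1.27858310e+00, -1.49960187e-01]), 'dq': array([-0.00033194,  0.00013941, -0.00125573, -0.00129361, -0.0022603 ,
        0.00059418]), 'joint_efforts': array([ 1.37955474e-03, -4.05973899e+01, -2.92634636e+01, -4.93456344e-05,
        5.67076262e-03, -1.10504467e-05]), 'eef_pos': array([0.20805425, 0.6414899 , 0.24894767]), 'tcp_rot': array([ 1.56278860e-01,  9.87712284e-01, -1.11340908e-03, -3.50767067e-04]), 'contact_force': array([ 1.07266239,  0.63078556, -0.37998366]), 'wrist_torque': array([-0.00318955,  0.00426678,  0.04724346]), 'opening': 0.9988550914198139}
top [[494.3, 0.0, 326.2], [0.0, 494.3, 245.6], [0.0, 0.0, 1.0]] [[0.0221, -0.9887, 0.1485, 0.3748], [-0.9995, -0.0251, -0.018, 0.0201], [0.0215, -0.148, -0.9887, 1.3492], [0.0, 0.0, 0.0, 1.0]]
scene [[528.3, 0.0, 320.4], [0.0, 528.3, 231.9], [0.0, 0.0, 1.0]] [[0.7968, 0.3354, -0.5026, 1.2554], [0.6042, -0.4298, 0.671, -0.9354], [0.009, -0.8383, -0.5451, 0.8432], [0.0, 0.0, 0.0, 1.0]]
{'camera_matrix': array([[399.64766118,   0.        , 320.31637094],
       [  0.        , 399.64766118, 238.11199522],
       [  0.        ,   0.        ,   1.        ]]), 'mount': array([[ 4.73389276e-04, -9.57030389e-01, -2.89987259e-01,
         7.40764112e-02],
       [ 9.99999841e-01,  3.63999437e-04,  4.31159213e-04,
        -1.09946443e-03],
       [-3.07077270e-04, -2.89987417e-01,  9.57030409e-01,
        -1.22268624e-01],
       [ 0.00000000e+00,  0.00000000e+00,  0.00000000e+00,
         1.00000000e+00]])}
```

View pics/top0.png

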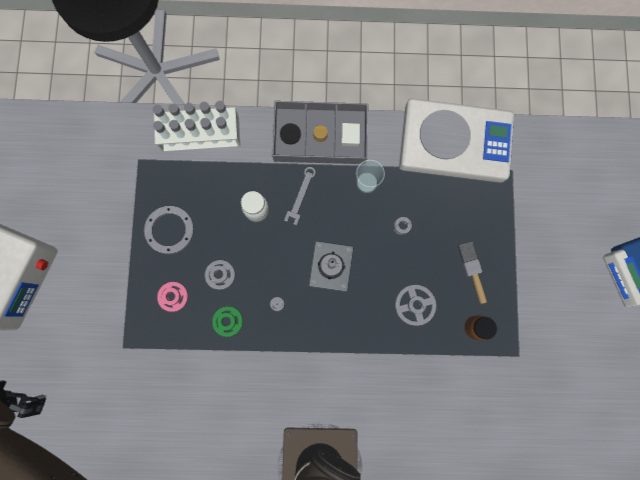

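View pics/scene0.png

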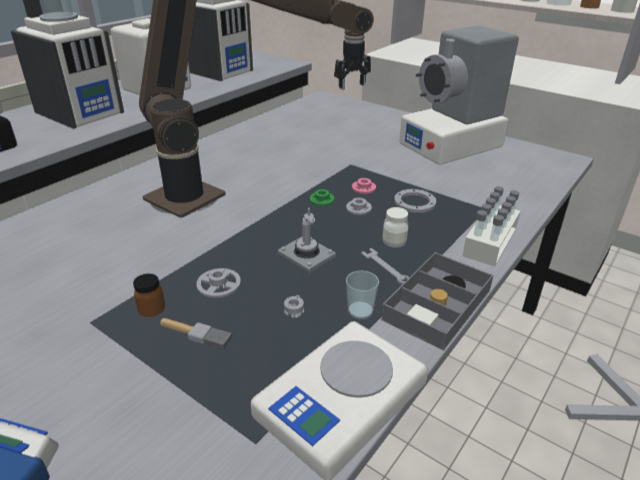

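Top view: large disc at (416,305), sleeve (403,226), small disc (219,274). Lookalikes are green (227,321), pink (172,296), the cover ring (168,230) and the cap screw (277,304). The shaft and stand are at (331,264). One composite crop to check the choice and refine it.

```bash
cat > h.py <<'E'
import numpy as np,cv2
from scipy.spatial.transform import Rotation as R
from plant import status,cams
def ray(cam,u,v,z,T=None):
    c=cams.calibration(cam);K=c["camera_matrix"];T=c["cam_to_world"] if T is None else T
    d=T[:3,:3]@np.linalg.solve(K,[u,v,1]);o=T[:3,3];return o+d*(z-o[2])/d[2]
def proj(cam,P,T=None):
    c=cams.calibration(cam);T=c["cam_to_world"] if T is None else T
    p=T[:3,:3].T@(np.atleast_2d(P)-T[:3,3]).T;q=c["camera_matrix"]@p;return (q[:2]/q[2]).T
def wristT():
    s=status.get_state();T=np.eye(4);T[:3,:3]=R.from_quat(s["tcp_rot"]).as_matrix();T[:3,3]=s["eef_pos"]
    return T@np.array(cams.calibration("wrist")["mount"])
E
python3 - <<'E'
from h import *
im=cv2.imread("pics/top0.png")
P={'L':(416,305,.03),'S':(403,226,.026),'s':(219.5,274,.026),'shaft':(331,263,.09),'stand':(331,266,.03)}
t=[]
for k,(u,v,z) in P.items(): print(k,ray("top",u,v,z).round(4))
for k in('L','S','s','shaft'):
    u,v,_=P[k];u=int(u);v=int(v);t.append(cv2.resize(im[v-30:v+30,u-40:u+40],(400,300),interpolation=cv2.INTER_CUBIC))
cv2.imwrite("pics/c1.png",np.vstack([np.hstack(t[:2]),np.hstack(t[2:])]))
E
```

```text
L [ 0.4193 -0.2465  0.03  ]
S [ 0.6331 -0.2127  0.026 ]
s [0.4897 0.2793 0.026 ]
shaft [ 0.5192 -0.0162  0.09  ]
stand [ 0.518  -0.0181  0.03  ]
```

View pics/c1.png

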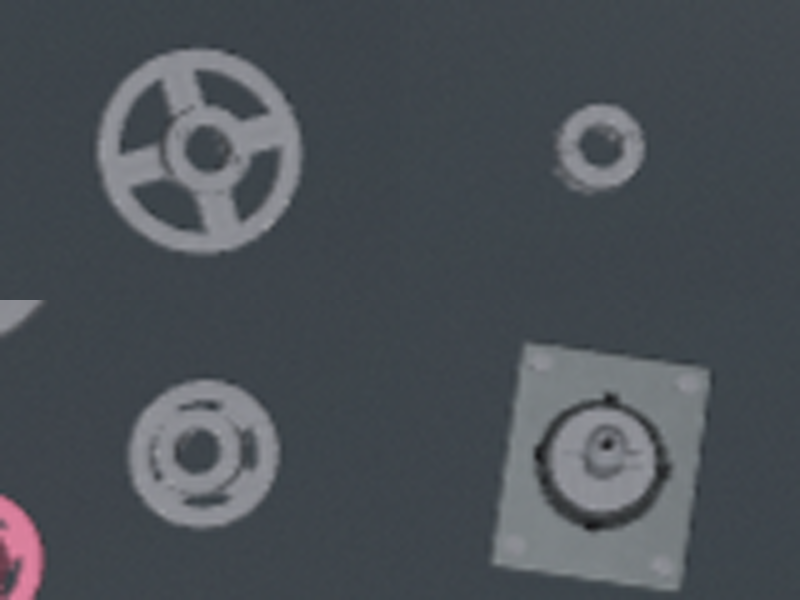

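The choice is confirmed: steel large disc with spokes, steel sleeve, steel small disc. The pin marks beside the shaft look roughly along world y. Next, over the shaft for a wrist view.

```bash
python3 -m inch '[[1,[-49.9,-53,0],1.257],[1,[-49.9,-53,0],1.257],[1,[-49.9,-53,0],1.257],[1,[-49.9,-53,0],1.257],[1,[-49.9,-53,0],1.257],[1,[-49.9,-53,0],1.257],[1,[-49.9,-53,0],1.257],[1,[-49.9,-53,0],1.257],[1,[-49.9,-53,0],1.257],[1,[-49.9,-53,0],1.257],[1,[-49.9,-53,0],1.257],[1,[-49.9,-53,0],1.257],[1,[-49.9,-53,0],1.257],[1,[-49.9,-53,0],1.257],[1,[-49.9,-53,0],1.257],[1,[-49.9,-53,0],1.257],[1,[-49.9,-53,0],1.257],[1,[-49.9,-53,0],1.257],[1,[-49.9,-53,0],1.257],[1,[-49.9,-53,0],1.257]]' 100
python3 - <<'E'
from h import *
s=status.get_state();print(s["eef_pos"],s["tcp_rot"],s["qpos"].round(2),s["contact_force"])
T=wristT();im=cams.read_camera("wrist");np.save("T1.npy",T);cv2.imwrite("pics/w1.png",im)
E
```

```text
time: 2.1
eef_pos: [0.519, -0.015, 0.2504]
tcp_rot: [0.706, 0.708, 0.0, 0.0]
contact_force: [0.7, 0.1, 0.5]
opening: 1.003
[ 0.51902445 -0.01499193  0.25040954] [7.06479939e-01 7.07733064e-01 7.09108399e-05 2.49258403e-05] [-0.22 -0.06  1.96  0.    1.25 -0.23] [0.67181837 0.05483405 0.53456283]
```

View pics/w1.png

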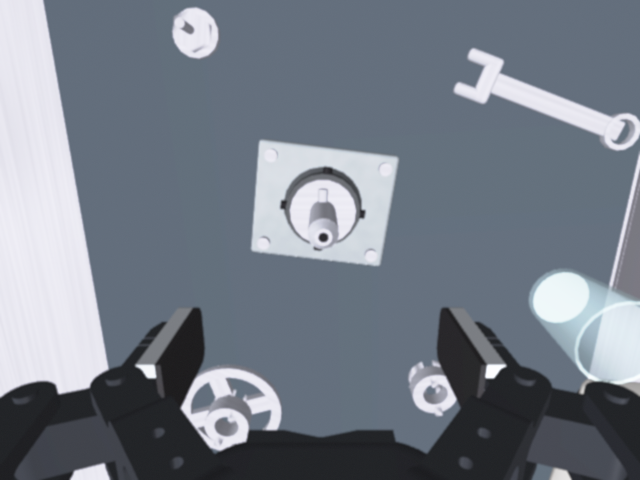

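The wrist view shows the shaft tip at about (323,237), the flange centre near (323,210), and the pin's visible end at about (322,190). I'll enlarge it and overlay a model.

```bash
python3 - <<'E'
from h import *
T=np.load("T1.npy");im=cv2.imread("pics/w1.png")
print("tip",ray("wrist",323,237,.114,T),"pin end",ray("wrist",322,190,.049,T))
for z,(u,v) in [(.042,(323,210))]: print("flange",ray("wrist",u,v,z,T))
x0,y0,s=272,160,8
c=cv2.resize(im[y0:y0+75,x0:x0+100],None,fx=s,fy=s,interpolation=cv2.INTER_CUBIC)
cx,cy=ray("wrist",323,237,.114,T)[:2]
a=np.linspace(0,2*np.pi,60)
for r,z,col in[(.028,.042,(0,0,255)),(.006,.114,(0,255,0)),(.011,.106,(255,0,0))]:
    p=proj("wrist",np.c_[cx+r*np.cos(a),cy+r*np.sin(a),0*a+z],T)
    for u,v in p: cv2.circle(c,(int((u-x0+.5)*s),int((v-y0+.5)*s)),2,col,-1)
cv2.imwrite("pics/c2.png",c)
E
```

```text
tip [ 0.52042237 -0.01959018  0.114     ] pin end [0.51992093 0.00097592 0.049     ]
flange [ 0.52085736 -0.01732377  0.042     ]
```

View pics/c2.png

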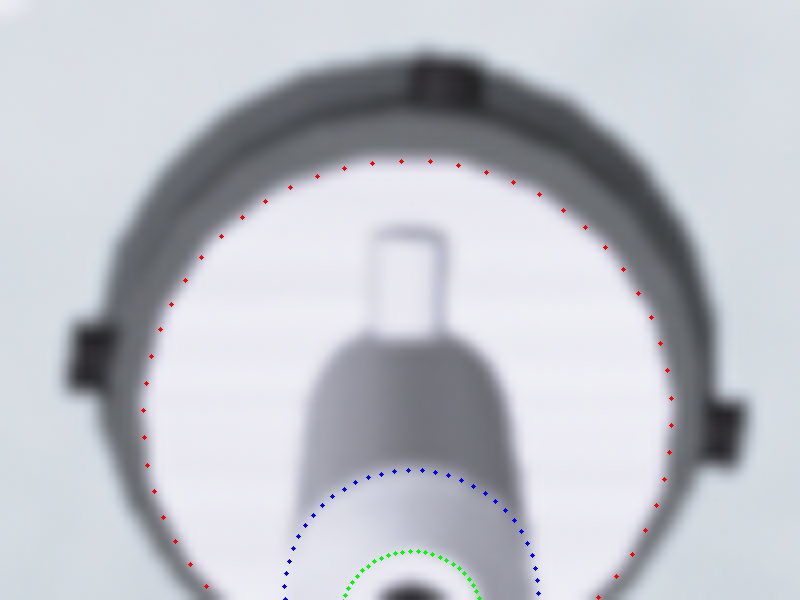

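The overlay fits: shaft axis at (0.5204, -0.0196), agreeing with the flange circle. The pin's visible end is at about pixel (323,188.5), so it lies along world y within about 2°. Next, look at the large disc.

```bash
python3 -m inch '[[1,[-23.15,-10,0],0],[1,[-23.15,-10,3],0],[1,[-23.15,-10,9],0],[1,[-23.15,-10,9],0],[1,[-23.15,-10,9],0],[1,[-23.15,-10,9],0],[1,[-23.15,-10,9],0],[1,[-23.15,-10,9],0],[1,[-23.15,-10,9],0]]'
python3 - <<'E'
from h import *
T=np.load("T1.npy")
for z in(.046,.05):print(ray("wrist",323,188.5,z,T),ray("wrist",322.4,201.8,z,T))
s=status.get_state();print(s["eef_pos"],s["tcp_rot"],s["dq"].round(3),s["qpos"].round(2))
T=wristT();im=cams.read_camera("wrist");np.save("T2.npy",T)
cx,cy=ray("wrist",*proj("wrist",[.419,-.2465,.03],T)[0],.03,T)[:2]
u,v=proj("wrist",[.419,-.2465,.02],T)[0];print(u,v)
x0=int(u)-133;y0=int(v)-100;cv2.imwrite("pics/w2.png",im)
cv2.imwrite("pics/c3.png",cv2.resize(im[max(y0,0):y0+200,x0:x0+266],None,fx=3,fy=3,interpolation=cv2.INTER_CUBIC));print(x0,y0)
E
```

```text
time: 3.05
eef_pos: [0.4203, -0.2469, 0.1613]
tcp_rot: [0.707, 0.708, 0.0, 0.001]
contact_force: [-0.1, -0.8, -1.1]
opening: 1.004
[0.52075295 0.00169405 0.046     ] [ 0.52030087 -0.0094402   0.046     ]
[0.52072537 0.00238349 0.05      ] [ 0.52027882 -0.00861443  0.05      ]
[ 0.42026462 -0.24694243  0.1613121 ] [7.06579970e-01 7.07632712e-01 1.87947656e-04 8.09509582e-04] [ 0.008 -0.005 -0.005 -0.003 -0.001 -0.002] [-0.74 -0.04  2.11  0.    1.07 -0.74]
318.83154420182404 227.68611034450737
185 127
```

View pics/c3.png

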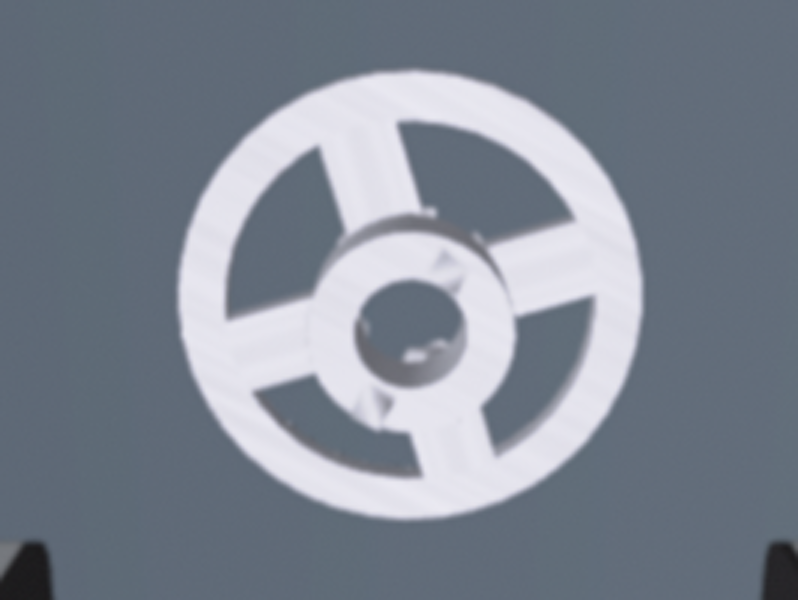

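Large disc: hub top centre at crop (411,332), lugs at (448,270) and (375,405), spokes about 15° off the image axes. Compute centre and slot direction.

```bash
python3 - <<'E'
from h import *
T=np.load("T2.npy");f=lambda x,y,z:ray("wrist",185+(x+.5)/3-.5,127+(y+.5)/3-.5,z,T)[:2]
print("outer",f(411,295,.006)," hub",f(411,332,.030),"bore",f(411,333,.03))
# by edges
print("outer L,R,T,B",f(178,295,.006),f(643,295,.006),f(411,70,.008),f(408,520,.008))
a,b=f(448,272,.035),f(375,406,.035);d=a-b;print("lugs",a,b,np.linalg.norm(d),np.degrees(np.arctan2(*d[::-1])),(a+b)/2)
for p,q in[((582,257),(240,358)),((360,135),(455,475))]:
    d=f(*p,.008)-f(*q,.008);print("spoke",np.degrees(np.arctan2(*d[::-1])))
E
```

```text
outer [ 0.42100355 -0.24835556]  hub [ 0.42090738 -0.25036815] bore [ 0.42090806 -0.25059893]
outer L,R,T,B [ 0.36520161 -0.2484497 ] [ 0.47658878 -0.2482618 ] [ 0.42083916 -0.19540515] [ 0.42041008 -0.3065095 ]
lugs [ 0.4287339  -0.23547808] [ 0.41298836 -0.26592792] 0.034279954783511805 62.656623042420065 [ 0.42086113 -0.250703  ]
spoke 17.146813256493633
spoke 105.191575306682
```

```bash
python3 - <<'E'
from h import *
M=np.array(cams.calibration("wrist")["mount"])
for x in(.011,-.011):
  for z in(.0,.006,.012,.019,.025): print(x,z,proj("wrist",[[x,-.0425,z],[x,.0425,z]],M).round(0).tolist())
E
```

```text
0.011 0.0 [[196.0, 309.0], [447.0, 309.0]]
0.011 0.006 [[201.0, 301.0], [442.0, 301.0]]
0.011 0.012 [[205.0, 294.0], [437.0, 294.0]]
0.011 0.019 [[211.0, 286.0], [432.0, 286.0]]
0.011 0.025 [[214.0, 280.0], [428.0, 280.0]]
-0.011 0.0 [[201.0, 365.0], [442.0, 365.0]]
-0.011 0.006 [[206.0, 355.0], [437.0, 356.0]]
-0.011 0.012 [[210.0, 346.0], [432.0, 347.0]]
-0.011 0.019 [[215.0, 337.0], [428.0, 337.0]]
-0.011 0.025 [[219.0, 329.0], [424.0, 329.0]]
```

```bash
python3 -m inch '[[1,[-0.4,0.1,5],0],[1,[-0.4,0.1,9],0],[1,[-0.4,0.1,9],0],[1,[-0.4,0.1,9],0]]'; python3 -c "
from plant import status;print(status.get_state()['eef_pos'])"
```

```text
time: 3.5
eef_pos: [0.4209, -0.251, 0.0709]
tcp_rot: [0.707, 0.708, 0.0, -0.0]
contact_force: [1.3, -0.1, 1.0]
opening: 0.999
[ 0.42089605 -0.25095298  0.07090722]
```

Descend 4.5 cm, close at 100 N, and lift a little.

```bash
python3 -m inch '[[1,[0,0,3],0],[1,[0,0,4.5],0],[1,[0,0,4.5],0],[0,[0,0,4.5],0],[-0.3,[0,0,4.5],0],[-0.3,[0,0,4.5],0],[-0.3,[0,0,4.5],0],[-0.3,[0,0,4.5],0],[-0.3,[0,0,4.5],0],[-0.3,[0,0,4.5],0]]' 100
python3 -m inch '[[-0.3,[0,0,-3],0],[-0.3,[0,0,-5],0],[-0.3,[0,0,-5],0]]'
```

```text
time: 4.5
eef_pos: [0.4215, -0.2527, 0.0282]
tcp_rot: [0.707, 0.707, -0.0, 0.001]
contact_force: [-3.2, 1.8, 10.8]
opening: 0.496
time: 4.8
eef_pos: [0.422, -0.253, 0.0782]
tcp_rot: [0.707, 0.707, 0.0, 0.003]
contact_force: [0.4, 0.2, -4.0]
opening: 0.495
```

Gripped and lifted. Carry it over the shaft, turn -0.506 (ccw 29°), and check how it sits in the hand.

```bash
python3 -m inch '[[-0.3,[0,0,-5],0],[-0.3,[0,0,-11],0],[-0.3,[5,2,-11],-0.15],[-0.3,[10,4.5,-11],-0.3],[-0.3,[15,7,-11],-0.45],[-0.3,[20,9,-11],-0.506],[-0.3,[23.3,9.84,-11],-0.506],[-0.3,[23.3,9.84,-11],-0.506],[-0.3,[23.3,9.84,-11],-0.506],[-0.3,[23.3,9.84,-11],-0.506],[-0.3,[23.3,9.84,-11],-0.506]]'
python3 - <<'E'
from h import *
s=status.get_state();print(s["eef_pos"],R.from_quat(s["tcp_rot"]).as_matrix().round(3).tolist(),s["contact_force"],s["opening"])
T=wristT();im=cams.read_camera("wrist");np.save("T3.npy",T);cv2.imwrite("pics/w3.png",im)
cv2.imwrite("pics/c4.png",cv2.resize(im[230:430,190:450],None,fx=3,fy=3,interpolation=cv2.INTER_CUBIC))
E
```

```text
time: 5.9
eef_pos: [0.5182, -0.0198, 0.1846]
tcp_rot: [0.508, 0.861, -0.0, -0.001]
contact_force: [-0.3, -0.6, -4.5]
opening: 0.493
[ 0.5181592  -0.01976533  0.18457297] [[-0.483, 0.876, -0.001], [0.876, 0.483, -0.0], [0.001, -0.001, -1.0]] [-0.2977687  -0.55840972 -4.53838891] 0.4934651010922604
```

View pics/c4.png

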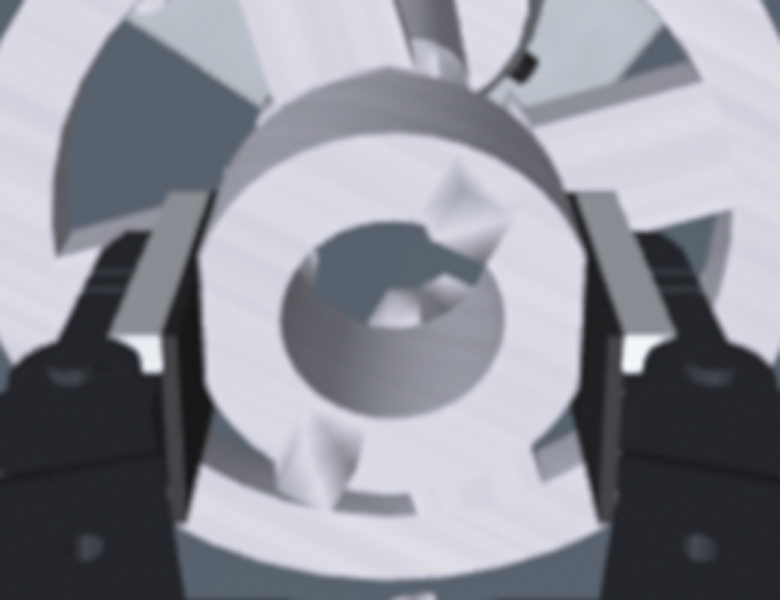

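```bash
python3 - <<'E'
from h import *
M=np.array(cams.calibration("wrist")["mount"]);T=np.load("T3.npy")
f=lambda x,y,z,T=M:ray("wrist",190+(x+.5)/3-.5,230+(y+.5)/3-.5,z,T)[:2]
for z in(-.005,-.002,.001):
    w=f(504,320,z)-f(281,320,z)
    a,b=f(466,212,z-.005),f(320,462,z-.005);d=a-b
    print(z,"bore c",f(392,320,z),"bore dia",w,"hub T,B",f(392,132,z),f(392,515,z),"lug",np.linalg.norm(d),(a+b)/2,np.degrees(np.arctan2(d[1],d[0])))
E
```

```text
-0.005 bore c [ 0.00379008 -0.00080519] bore dia [1.34539020e-05 2.46241018e-02] hub T,B [ 0.02608177 -0.000816  ] [-0.021885   -0.00079274] lug 0.033909740510705805 [ 0.00419893 -0.00096481] 27.204690454569533
-0.002 bore c [ 0.00201158 -0.00080458] bore dia [1.37980778e-05 2.52540320e-02] hub T,B [ 0.02487353 -0.00081567] [-0.02432032 -0.00079181] lug 0.03481584778575976 [ 0.00235215 -0.00096844] 27.204690454569523
0.001 bore c [ 0.00023308 -0.00080397] bore dia [1.41422536e-05 2.58839623e-02] hub T,B [ 0.02366529 -0.00081533] [-0.02675563 -0.00079088] lug 0.035721955060813715 [ 0.00050537 -0.00097206] 27.204690454569523
```

Hub-centre correction in the tool frame: about (-3.5, +2.9) mm, and turn +0.05 (lug 91.7° against pin ~88.5°). Apply it and go down to just above the tip.

```bash
python3 -m inch '[[-0.3,[-0.35,0.29,1],0.05],[-0.3,[-0.35,0.29,3.5],0.05],[-0.3,[-0.35,0.29,3.5],0.05],[-0.3,[-0.35,0.29,3.5],0.05],[-0.3,[-0.35,0.29,3.5],0.05]]'
cat > p.py <<'E'
from h import *
import sys
# where held bore centre (tool xy args, mm) is, relative to shaft, in tool mm
s=status.get_state();m=R.from_quat(s["tcp_rot"]).as_matrix();b=np.array([float(sys.argv[1]),float(sys.argv[2]),0])/1e3
c=s["eef_pos"]+m@b;e=m.T@(np.array([.5204,-.0196,c[2]])-c)
print("need tool mm",(e*1e3).round(1)[:2],"z",s["eef_pos"][2].round(4),"yaw y",np.degrees(np.arctan2(m[1,1],m[0,1])).round(1),"tilt",m[:2,2].round(3),"F",s["contact_force"].round(1),"tau",s["wrist_torque"].round(2),"q",s["qpos"].round(2),"open",round(s["opening"],3),"t",s["time"])
E
python3 p.py 2.6 -0.8
```

```text
time: 6.45
eef_pos: [0.5236, -0.0209, 0.1516]
tcp_rot: [0.529, 0.848, 0.0, 0.001]
contact_force: [0.4, -0.0, -4.0]
opening: 0.496
need tool mm [ 0.  -1.5] z 0.1516 yaw y 26.1 tilt [ 0.002 -0.   ] F [ 0.4 -0.  -4. ] tau [ 0.05 -0.01 -0.04] q [-0.23  0.06  2.03 -0.    1.05 -0.69] open 0.496 t 6.45
```

```bash
python3 -m inch '[[-0.3,[0,-0.1,0],0],[-0.3,[0,-0.1,0.5],0],[-0.3,[0,-0.1,1.0],0],[-0.3,[0,-0.1,1.5],0],[-0.3,[0,-0.1,2],0],[-0.3,[0,-0.1,2],0]]'; python3 p.py 2.6 -0.8
```

```text
time: 7.05
eef_pos: [0.5213, -0.0205, 0.129]
tcp_rot: [0.529, 0.849, -0.0, -0.001]
contact_force: [-1.0, 1.2, -4.2]
opening: 0.494
need tool mm [-1.4  0.4] z 0.129 yaw y 26.1 tilt [-0.002  0.001] F [-1.   1.2 -4.2] tau [ 0.02 -0.02  0.06] q [-0.23  0.09  2.04  0.    1.01 -0.69] open 0.494 t 7.05
```

```bash
python3 -m inch '[[-0.3,[0,0,1],0],[-0.3,[0,0,2],0],[-0.3,[0,0,3],0],[-0.3,[0,0,4],0],[-0.3,[0,0,4.5],0],[-0.3,[0,0,4.5],0]]'; python3 p.py 2.6 -0.8
```

```text
time: 7.65
eef_pos: [0.5212, -0.0205, 0.084]
tcp_rot: [0.529, 0.849, -0.0, -0.001]
contact_force: [0.2, 0.2, -5.0]
opening: 0.495
need tool mm [-1.4  0.5] z 0.084 yaw y 26.1 tilt [-0.003  0.001] F [ 0.2  0.2 -5. ] tau [-0.02 -0.03  0.03] q [-0.23  0.16  2.06 -0.    0.92 -0.69] open 0.495 t 7.65
```

Going down smoothly. On to home (expected TCP z ≈ 0.070; ~0.078 if the slots miss).

```bash
python3 -m inch '[[-0.3,[0,0,0.5],0],[-0.3,[0,0,0.9],0],[-0.3,[0,0,1.2],0],[-0.3,[0,0,1.45],0],[-0.3,[0,0,1.45],0]]'; python3 p.py 2.6 -0.8
```

```text
time: 8.15
eef_pos: [0.522, -0.0207, 0.0706]
tcp_rot: [0.529, 0.849, -0.0, -0.0]
contact_force: [-0.2, 0.3, -4.6]
opening: 0.496
need tool mm [-0.9 -0.2] z 0.0706 yaw y 26.1 tilt [-0.  0.] F [-0.2  0.3 -4.6] tau [-0.04  0.02 -0.  ] q [-0.23  0.18  2.07 -0.    0.89 -0.69] open 0.496 t 8.15
```

```bash
python3 -m inch '[[-0.3,[0,0,0.15],0],[-0.3,[0,0,0.3],0],[-0.3,[0,0,0.3],0]]'; python3 p.py 2.6 -0.8
```

```text
time: 8.45
eef_pos: [0.5223, -0.0207, 0.0702]
tcp_rot: [0.529, 0.849, -0.0, -0.001]
contact_force: [-7.2, 0.9, 9.1]
opening: 0.494
need tool mm [-0.8 -0.4] z 0.0702 yaw y 26.2 tilt [-0.002  0.   ] F [-7.2  0.9  9.1] tau [0.17 1.05 0.07] q [-0.23  0.18  2.07 -0.    0.89 -0.69] open 0.494 t 8.45
```

Contact at 0.0702, as predicted for home. Release, rise for a photo of the stack, then go to the sleeve and photograph it.

```bash
python3 -m inch '[[0.2,[0,0,-0.2],0],[1,[0,0,-0.2],0],[1,[0,0,-0.2],0],[1,[0,0,-0.2],0],[1,[0,0,-4],0],[1,[0,0,-9],0],[1,[0,0,-14],0],[1,[0,0,-17],0],[1,[0,0,-17],0],[1,[0,0,-17],0]]'
python3 - <<'E'
from h import *
T=wristT();im=cams.read_camera("wrist");np.save("T4.npy",T);cv2.imwrite("pics/w4.png",im)
E
python3 -m inch '[[1,[-5,0.4,0],0],[1,[-10,0.8,0],0],[1,[-15,1.2,3],0],[1,[-20,1.6,6],0],[1,[-22.7,1.6,9],0],[1,[-22.7,1.6,9],0],[1,[-22.7,1.6,9],0],[1,[-22.7,1.6,9],0]]'
python3 - <<'E'
from h import *
T=wristT();im=cams.read_camera("wrist");np.save("T5.npy",T);cv2.imwrite("pics/w5.png",im)
s=status.get_state();print(s["eef_pos"],s["qpos"].round(2))
T4=np.load("T4.npy");i4=cv2.imread("pics/w4.png");t=[]
for i,TT,P in((i4,T4,[.5204,-.0196,.075]),(im,T,[.6345,-.2165,.02])):
    u,v=proj("wrist",P,TT)[0].astype(int);x0,y0=u-50,max(v-75,0);print(x0,y0)
    t.append(cv2.resize(i[y0:y0+150,x0:x0+100],None,fx=4,fy=4,interpolation=cv2.INTER_CUBIC))
cv2.imwrite("pics/c5.png",np.hstack(t))
E
```

```text
time: 9.45
eef_pos: [0.5223, -0.0208, 0.2384]
tcp_rot: [0.529, 0.849, 0.0, 0.001]
contact_force: [-0.6, -0.7, 0.5]
opening: 1.001
time: 10.3
eef_pos: [0.636, -0.2165, 0.1475]
tcp_rot: [0.529, 0.849, 0.0, -0.001]
contact_force: [0.7, 0.6, 0.0]
opening: 0.998
[ 0.63651771 -0.21642701  0.14884175] [-0.48  0.37  1.66  0.    1.11 -0.94]
269 143
269 158
```

View pics/c5.png

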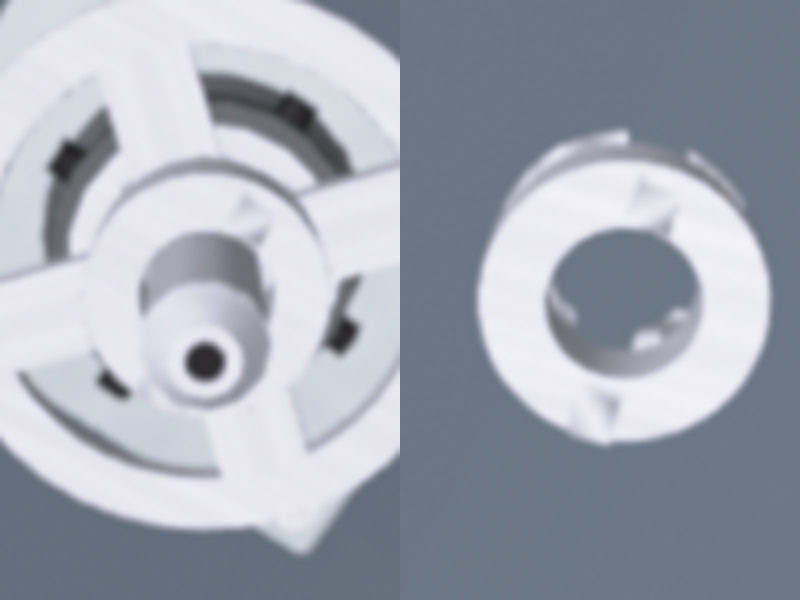

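Left: large disc on the shaft, hub centre at (207,283), lug at (250,217), tip at (205,361). Right: sleeve top centre at (624,299), lugs at (652,203) and (598,414).

```bash
python3 - <<'E'
from h import *
T4=np.load("T4.npy");T5=np.load("T5.npy");A=lambda d:np.degrees(np.arctan2(d[1],d[0])).round(1)
f=lambda x,y,z:ray("wrist",269+(x+.5)/4-.5,143+(y+.5)/4-.5,z,T4)[:2]
g=lambda x,y,z:ray("wrist",269+(x-400+.5)/4-.5,158+(y+.5)/4-.5,z,T5)[:2]
print("tip",f(205,361,.114),"hub@.072,.080",f(207,283,.072),f(207,283,.08),"hub w",np.linalg.norm(f(83,283,.072)-f(332,283,.072)),np.linalg.norm(f(83,283,.08)-f(332,283,.08)))
c=f(207,283,.072);print("lug",A(f(250,219,.077)-c),np.linalg.norm(f(250,219,.077)-c))
print("spokes",A(f(385,205,.05)-f(10,328,.05)),A(f(150,60,.05)-f(270,480,.05)))
a,b=g(652,205,.031),g(598,413,.031);print("sleeve c",g(624,299,.026),g(624,302,.026),"w",np.linalg.norm(g(478,299,.026)-g(771,299,.026)),"lug",A(a-b),np.linalg.norm(a-b),(a+b)/2)
E
```

```text
tip [ 0.52065438 -0.01943462] hub@.072,.080 [ 0.51972617 -0.01669871] [ 0.51887892 -0.01499599] hub w 0.04611351908939976 0.04483513720848651
lug 85.4 0.015118244578374612
spokes 44.7 131.8
sleeve c [ 0.63617485 -0.21266898] [ 0.63639467 -0.21311268] w 0.04647635728976136 lug 102.4 0.0347552297520516 [ 0.63642837 -0.21312334]
```

Hub width of 46.1 mm at z = 0.072 confirms the large disc is home, with lugs at about 88°. The sleeve is at (0.6364,-0.2130), lugs at 102.4°, so it needs +0.25 twist. Grasp it.

```bash
python3 -m inch '[[1,[0.31,0.17,4],0],[1,[0.31,0.17,8],0],[1,[0.31,0.17,8],0],[1,[0.31,0.17,8],0]]'; python3 - <<'E'
from h import *
s=status.get_state();m=R.from_quat(s["tcp_rot"]).as_matrix();print(s["eef_pos"],(m.T@(np.array([.6364,-.213,.026])-s["eef_pos"])*100).round(2))
E
```

```text
time: 10.75
eef_pos: [0.6368, -0.213, 0.0692]
tcp_rot: [0.528, 0.849, 0.0, 0.0]
contact_force: [-0.2, -1.3, 0.6]
opening: 0.999
[ 0.63675303 -0.213031    0.06917689] [ 0.02 -0.03  4.32]
```

```bash
python3 -m inch '[[1,[0,0,3],0],[1,[0,0,4.3],0],[1,[0,0,4.3],0],[0,[0,0,4.3],0],[-0.3,[0,0,4.3],0],[-0.3,[0,0,4.3],0],[-0.3,[0,0,4.3],0],[-0.3,[0,0,4.3],0],[-0.3,[0,0,4.3],0]]' 100
python3 -m inch '[[-0.3,[0,0,-3],0],[-0.3,[0,0,-8],0],[-0.3,[0,0,-13],0],[-0.3,[0,0,-16.5],0.15],[-0.3,[5,0,-16.5],0.25],[-0.3,[10,-0.5,-16.5],0.25],[-0.3,[15,-1,-16.5],0.25],[-0.3,[20,-1.5,-16.5],0.25],[-0.3,[22.5,-1.9,-16.5],0.25],[-0.3,[22.5,-1.9,-16.5],0.25],[-0.3,[22.5,-1.9,-16.5],0.25],[-0.3,[22.5,-1.9,-16.5],0.25]]'
python3 - <<'E'
from h import *
T=wristT();im=cams.read_camera("wrist");np.save("T6.npy",T);cv2.imwrite("pics/w6.png",im)
cv2.imwrite("pics/c6.png",cv2.resize(im[230:430,190:450],None,fx=3,fy=3,interpolation=cv2.INTER_CUBIC))
E
python3 p.py 0 0
```

```text
time: 11.65
eef_pos: [0.638, -0.2146, 0.0273]
tcp_rot: [0.529, 0.849, 0.0, 0.002]
contact_force: [-1.0, 0.5, 5.8]
opening: 0.493
time: 12.85
eef_pos: [0.521, -0.021, 0.19]
tcp_rot: [0.631, 0.776, -0.0, 0.0]
contact_force: [0.8, -0.5, -2.2]
opening: 0.495
need tool mm [ 1.7 -0.3] z 0.1899 yaw y 11.7 tilt [ 0. -0.] F [ 0.2 -0.2 -2.6] tau [-0.02 -0.01  0.06] q [-0.24  0.01  2.01 -0.    1.13 -0.44] open 0.496 t 12.9
```

View pics/c6.png

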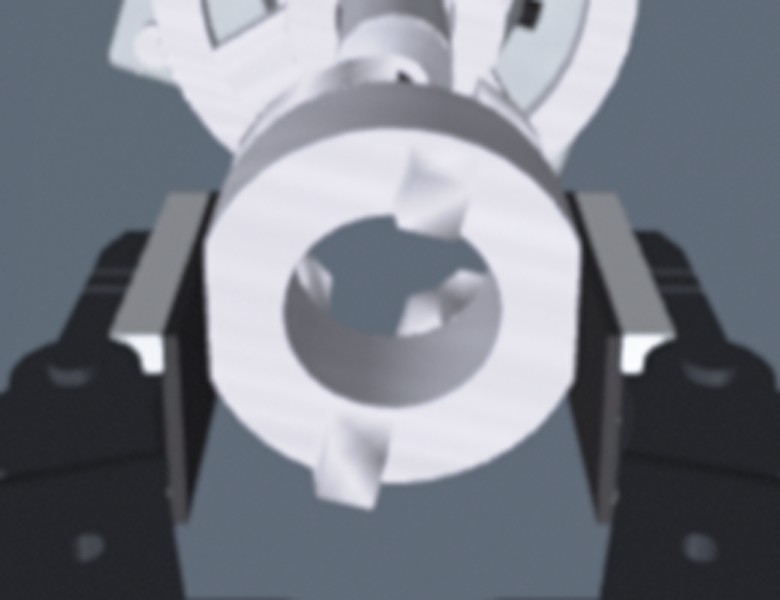

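Bore centre at crop (392,311), width 283–502; lugs at (432,195) and (352,465).

```bash
python3 - <<'E'
from h import *
M=np.array(cams.calibration("wrist")["mount"]);T=np.load("T6.npy")
f=lambda x,y,z,T=M:ray("wrist",190+(x+.5)/3-.5,230+(y+.5)/3-.5,z,T)[:2]
for z in(-.003,0,.002):
    w=np.linalg.norm(f(502,311,z)-f(283,311,z));a,b=f(432,196,z-.005),f(352,463,z-.005);d=a-b
    D=T[:2,:2]@np.linalg.inv(M[:3,:3])[:2,:2]@d if 0 else (T@np.linalg.inv(M))[:2,:2]@d
    print(z,"bore c",f(392,311,z),"dia",w,"lug",np.linalg.norm(d),(a+b)/2,"world",np.degrees(np.arctan2(D[1],D[0])))
E
```

```text
-0.003 bore c [ 0.00352144 -0.00057588] dia 0.024535480990009514 lug 0.03377306274836491 [ 0.00359378 -0.00073264] world 86.96682817971211
0 bore c [ 0.00177132 -0.00057578] dia 0.025152618129121014 lug 0.03465972132078089 [ 0.00176898 -0.00073665] world 86.96682817971211
0.002 bore c [ 0.00060458 -0.00057571] dia 0.025564042888528683 lug 0.03525082703572489 [ 0.00055245 -0.00073932] world 86.96682817971211
```

Alignment is good (offset <0.4 mm, 87° against 88°). Thread it down to ~1 cm above home (home TCP z ≈ 0.099).

```bash
python3 -m inch '[[-0.3,[0.02,0.03,3],0],[-0.3,[0.02,0.03,4.5],0],[-0.3,[0.02,0.03,5],0],[-0.3,[0.02,0.03,5.5],0],[-0.3,[0.02,0.03,6],0],[-0.3,[0.02,0.03,6.5],0],[-0.3,[0.02,0.03,6.5],0]]'; python3 p.py 1.5 -0.6
```

```text
time: 13.6
eef_pos: [0.5205, -0.02, 0.1245]
tcp_rot: [0.631, 0.776, -0.0, -0.0]
contact_force: [0.1, -0.5, -2.4]
opening: 0.495
need tool mm [-1.1  0.6] z 0.1245 yaw y 11.8 tilt [-0.001  0.   ] F [ 0.1 -0.5 -2.4] tau [-0.04  0.02  0.02] q [-0.23  0.09  2.05 -0.    1.   -0.44] open 0.495 t 13.6
```

```bash
python3 -m inch '[[-0.3,[0,0,0.5],0],[-0.3,[0,0,1.0],0],[-0.3,[0,0,1.5],0],[-0.3,[0,0,1.5],0]]'; python3 p.py 1.5 -0.6
```

```text
time: 14.0
eef_pos: [0.52, -0.0199, 0.1088]
tcp_rot: [0.631, 0.776, -0.0, -0.001]
contact_force: [-0.2, -0.1, -1.6]
opening: 0.496
need tool mm [-1.3  1. ] z 0.1088 yaw y 11.8 tilt [-0.002  0.   ] F [-0.2 -0.1 -1.6] tau [-0.    0.02 -0.01] q [-0.23  0.12  2.06  0.    0.97 -0.44] open 0.496 t 14.0
```

```bash
python3 -m inch '[[-0.3,[0,0,0.3],0],[-0.3,[0,0,0.6],0],[-0.3,[0,0,0.8],0],[-0.3,[0,0,1.0],0],[-0.3,[0,0,1.2],0],[-0.3,[0,0,1.2],0]]'; python3 p.py 1.5 -0.6
```

```text
time: 14.6
eef_pos: [0.5209, -0.02, 0.0993]
tcp_rot: [0.631, 0.776, -0.0, -0.0]
contact_force: [-4.5, -0.2, 6.3]
opening: 0.495
need tool mm [-1.   0.2] z 0.0993 yaw y 11.8 tilt [-0.001  0.   ] F [-4.5 -0.2  6.3] tau [0.13 0.63 0.04] q [-0.23  0.13  2.06 -0.    0.95 -0.44] open 0.495 t 14.6
```

Contact at exactly 0.0993, so the sleeve is home. Release, photograph, and go to the small disc.

```bash
python3 -m inch '[[0.2,[0,0,-0.2],0],[1,[0,0,-0.2],0],[1,[0,0,-0.2],0],[1,[0,0,-0.2],0],[1,[0,0,-4],0],[1,[0,0,-9],0],[1,[0,0,-14],0],[1,[0,0,-15],0],[1,[0,0,-15],0],[1,[0,0,-15],0]]'
python3 - <<'E'
from h import *
T=wristT();im=cams.read_camera("wrist");np.save("T7.npy",T);cv2.imwrite("pics/w7.png",im)
E
python3 -m inch '[[1,[5,0.5,0],0],[1,[10,1,0],0],[1,[15,1.5,0],0],[1,[20,2,0],0],[1,[25,2.5,3],0],[1,[29.8,3.2,6],0],[1,[29.8,3.2,10],0],[1,[29.8,3.2,10],0],[1,[29.8,3.2,10],0],[1,[29.8,3.2,10],0]]'
python3 - <<'E'
from h import *
T=wristT();im=cams.read_camera("wrist");np.save("T8.npy",T);cv2.imwrite("pics/w8.png",im)
s=status.get_state();print(s["eef_pos"],s["qpos"].round(2))
t=[]
for i,TT,P in((cv2.imread("pics/w7.png"),np.load("T7.npy"),[.5204,-.0196,.1]),(im,T,[.4905,.2785,.015])):
    u,v=proj("wrist",P,TT)[0].astype(int);x0,y0=u-66,max(v-75,0);print(x0,y0)
    t.append(cv2.resize(i[y0:y0+150,x0:x0+133],None,fx=3,fy=3,interpolation=cv2.INTER_CUBIC))
cv2.imwrite("pics/c7.png",np.hstack(t))
E
```

```text
time: 15.6
eef_pos: [0.5199, -0.0199, 0.2463]
tcp_rot: [0.631, 0.776, -0.0, -0.001]
contact_force: [-0.4, 0.0, -1.3]
opening: 1.0
time: 16.65
eef_pos: [0.4921, 0.2777, 0.1491]
tcp_rot: [0.631, 0.776, 0.001, 0.001]
contact_force: [0.3, 0.7, 0.1]
opening: 0.999
[0.49261995 0.27767783 0.14999006] [ 0.33  0.15  1.93 -0.    1.06  0.13]
256 151
252 154
```

View pics/c7.png

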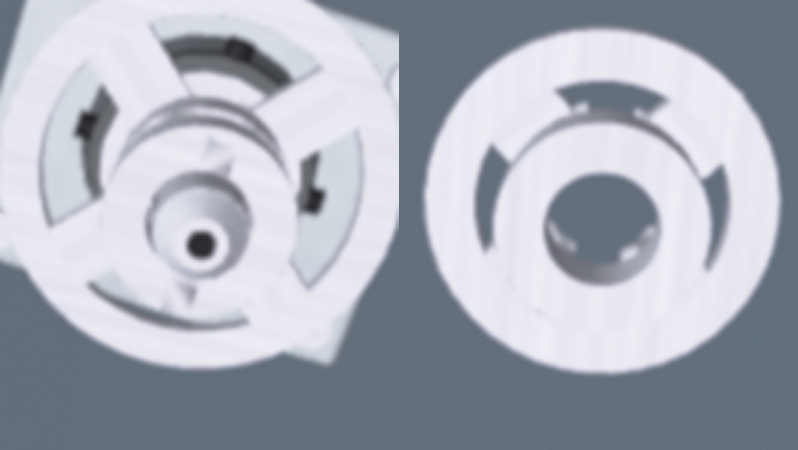

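Left: sleeve seated, lugs at (216,153) and (183,297). Right: small disc, hub centre (602,227), window corners at (557,90), (667,97), (492,147), (487,250), (727,165), (710,270).

```bash
python3 - <<'E'
from h import *
T7=np.load("T7.npy");T8=np.load("T8.npy");A=lambda d:np.degrees(np.arctan2(d[1],d[0])).round(1);N=np.linalg.norm
f=lambda x,y,z:ray("wrist",256+(x+.5)/3-.5,151+(y+.5)/3-.5,z,T7)[:2]
g=lambda x,y,z:ray("wrist",252+(x-399+.5)/3-.5,154+(y+.5)/3-.5,z,T8)[:2]
print("tip",f(202,244,.114))
for z in(.098,.106):print("sleeve",z,f(200,218,z),"w",N(f(103,218,z)-f(298,218,z)))
a,b=f(216,154,.103),f(183,296,.103);print("lug",A(a-b),N(a-b))
print("spokes",A(f(335,100,.05)-f(65,235,.05)),A(f(137,65,.05)-f(265,310,.05)))
print("hub",g(602,226,.026),g(602,229,.026),"rim",g(602,201,.007),"w",N(g(424,201,.007)-g(781,201,.007)))
c=g(602,229,.026)
for p in((557,90),(667,97),(492,147),(487,250),(727,165),(710,270)):
    d=g(*p,.008)-c;print(p,A(d),N(d).round(4))
E
```

```text
tip [ 0.52073912 -0.01936274]
sleeve 0.098 [ 0.51998703 -0.01774475] w 0.04546494774598447
sleeve 0.106 [ 0.51953497 -0.01569772] w 0.044120821242370524
lug 89.2 0.03453260356515871
spokes 38.9 128.9
hub [0.49009842 0.28218284] [0.49023296 0.28153503] rim [0.48995803 0.28277883] w 0.08117711746812233
(557, 90) 122.1 0.0285
(667, 97) 72.1 0.029
(492, 147) 162.1 0.0283
(487, 250) -147.4 0.0282
(727, 165) 31.1 0.0297
(710, 270) -19.1 0.029
```

Sleeve home confirmed (width fits z = 0.098). Lugs at 89°; small disc slots at ~96.8°, so twist +0.135. Hub at (0.4901, 0.2818).

```bash
python3 -m inch '[[1,[0.45,-0.13,4],0],[1,[0.45,-0.13,8],0],[1,[0.45,-0.13,8],0],[1,[0.45,-0.13,8],0]]'; python3 - <<'E'
from h import *
s=status.get_state();m=R.from_quat(s["tcp_rot"]).as_matrix();print(s["eef_pos"],(m.T@(np.array([.4901,.2818,.028])-s["eef_pos"])*100).round(2))
E
```

```text
time: 17.1
eef_pos: [0.4899, 0.2819, 0.0694]
tcp_rot: [0.631, 0.776, 0.001, 0.0]
contact_force: [0.8, 0.3, -0.5]
opening: 0.999
[0.48988179 0.2819199  0.06938011] [-0.02  0.01  4.14]
```

```bash
python3 -m inch '[[1,[0,0,3],0],[1,[0,0,4.2],0],[1,[0,0,4.2],0],[0,[0,0,4.2],0],[-0.3,[0,0,4.2],0],[-0.3,[0,0,4.2],0],[-0.3,[0,0,4.2],0],[-0.3,[0,0,4.2],0],[-0.3,[0,0,4.2],0]]' 100
python3 -m inch '[[-0.3,[0,0,-3],0],[-0.3,[0,0,-8],0],[-0.3,[0,0,-13],0],[-0.3,[0,0,-18],0.1],[-0.3,[-5,-0.5,-18.5],0.135],[-0.3,[-10,-1,-18.5],0.135],[-0.3,[-15,-1.6,-18.5],0.135],[-0.3,[-20,-2.1,-18.5],0.135],[-0.3,[-25,-2.6,-18.5],0.135],[-0.3,[-30,-3.1,-18.5],0.135],[-0.3,[-30,-3.1,-18.5],0.135],[-0.3,[-30,-3.1,-18.5],0.135],[-0.3,[-30,-3.1,-18.5],0.135]]'
python3 - <<'E'
from h import *
T=wristT();im=cams.read_camera("wrist");np.save("T9.npy",T);cv2.imwrite("pics/w9.png",im)
cv2.imwrite("pics/c8.png",cv2.resize(im[230:430,190:450],None,fx=3,fy=3,interpolation=cv2.INTER_CUBIC))
E
python3 p.py 0 0
```

```text
time: 18.0
eef_pos: [0.4905, 0.283, 0.0284]
tcp_rot: [0.631, 0.776, 0.002, 0.001]
contact_force: [-0.7, 0.4, 5.8]
opening: 0.492
time: 19.3
eef_pos: [0.5194, -0.0168, 0.2105]
tcp_rot: [0.681, 0.732, -0.0, -0.001]
contact_force: [-0.5, 0.2, -3.8]
opening: 0.488
need tool mm [-3.3  0.7] z 0.2105 yaw y 4.2 tilt [-0.001  0.001] F [-0.2 -0.3 -2.4] tau [0.03 0.04 0.04] q [-0.23 -0.02  1.99  0.    1.17 -0.3 ] open 0.484 t 19.35
```

View pics/c8.png

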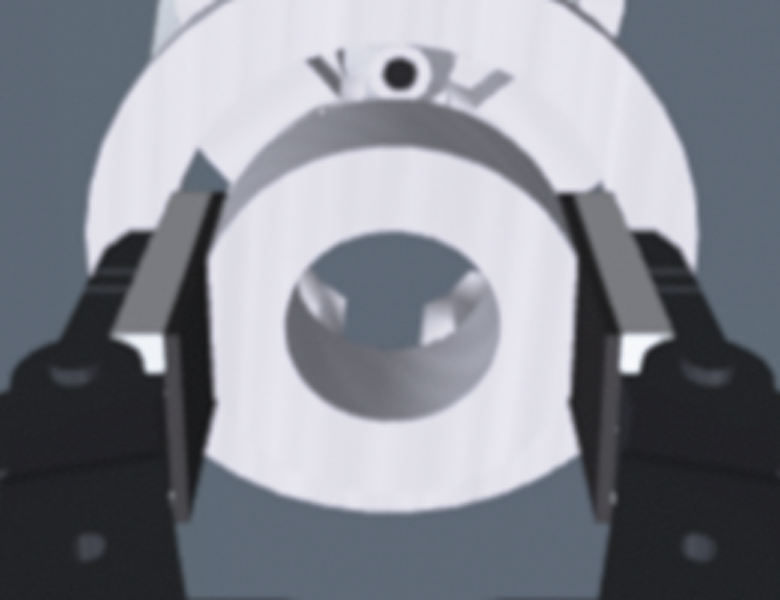

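Bore centre at (393,326), width 286–500; the shaft tip is visible through the window at (400,73), so its position can be checked directly.

```bash
python3 - <<'E'
from h import *
M=np.array(cams.calibration("wrist")["mount"]);T=np.load("T9.npy")
f=lambda x,y,z,T=M:ray("wrist",190+(x+.5)/3-.5,230+(y+.5)/3-.5,z,T)[:2]
for z in(0,.0024,.004):
    print(z,"bore c",f(393,326,z),"dia",np.linalg.norm(f(500,326,z)-f(286,326,z)))
print("tip world",f(400,73,.114,T),"tip in tool",f(400,73,.2105-.114))
E
```

```text
0 bore c [-0.0002539  -0.00033718] dia 0.024679917495014587
0.0024 bore c [-0.00169238 -0.00033497] dia 0.025164346905073225
0.004 bore c [-0.00265136 -0.0003335 ] dia 0.02548729984511232
tip world [ 0.52056378 -0.01955249] tip in tool [-0.00287663  0.00106224]
```

```bash
python3 -m inch '[[-0.3,[-0.17,0.12,2],0],[-0.3,[-0.17,0.12,4.5],0],[-0.3,[-0.17,0.12,5.5],0],[-0.3,[-0.17,0.12,5.5],0],[-0.3,[-0.17,0.12,5.5],0]]'; python3 p.py -1.3 -0.35
```

```text
time: 19.85
eef_pos: [0.5216, -0.0186, 0.1565]
tcp_rot: [0.681, 0.732, 0.0, 0.0]
contact_force: [0.1, 1.2, -2.0]
opening: 0.491
need tool mm [ 0.4 -0.9] z 0.1565 yaw y 4.1 tilt [ 0.001 -0.   ] F [ 0.1  1.2 -2. ] tau [ 0.01 -0.02 -0.03] q [-0.23  0.05  2.03  0.    1.06 -0.3 ] open 0.491 t 19.85
```

```bash
python3 -m inch '[[-0.3,[0,0,0.4],0],[-0.3,[0,0,0.8],0],[-0.3,[0,0,1.2],0],[-0.3,[0,0,1.6],0],[-0.3,[0,0,1.9],0],[-0.3,[0,0,1.9],0]]'; python3 p.py -1.3 -0.35
```

```text
time: 20.45
eef_pos: [0.5208, -0.0192, 0.1361]
tcp_rot: [0.682, 0.732, -0.0, -0.001]
contact_force: [-1.0, 0.1, -2.9]
opening: 0.49
need tool mm [ 0.9 -0. ] z 0.1361 yaw y 4.1 tilt [-0.001  0.   ] F [-1.   0.1 -2.9] tau [ 0.02  0.03 -0.01] q [-0.23  0.08  2.04  0.    1.02 -0.3 ] open 0.49 t 20.45
```

```bash
python3 -m inch '[[-0.3,[0,0,0.3],0],[-0.3,[0,0,0.6],0],[-0.3,[0,0,0.8],0],[-0.3,[0,0,1.0],0],[-0.3,[0,0,1.2],0],[-0.3,[0,0,1.25],0]]'; python3 p.py -1.3 -0.35
```

```text
time: 21.05
eef_pos: [0.5215, -0.0194, 0.1263]
tcp_rot: [0.681, 0.732, -0.0, -0.0]
contact_force: [-6.2, 1.3, 8.9]
opening: 0.489
need tool mm [ 1.1 -0.7] z 0.1263 yaw y 4.1 tilt [-0.001 -0.   ] F [-6.2  1.3  8.9] tau [0.11 1.04 0.  ] q [-0.23  0.09  2.05 -0.    1.   -0.3 ] open 0.489 t 21.05
```

Contact at 0.1263, against 0.1264 expected for home. Release, rise and check.

```bash
python3 -m inch '[[0.2,[0,0,-0.2],0],[1,[0,0,-0.2],0],[1,[0,0,-0.2],0],[1,[0,0,-0.2],0],[1,[0,0,-4],0],[1,[0,0,-9],0],[1,[0,0,-14],0],[1,[0,0,-14],0],[1,[0,0,-14],0],[1,[0,0,-14],0]]'
python3 - <<'E'
from h import *
T=wristT();im=cams.read_camera("wrist");np.save("T10.npy",T);sc=cams.read_camera("scene")
u,v=proj("wrist",[.5204,-.0196,.124],T)[0].astype(int);x0,y0=u-66,v-75
u2,v2=proj("scene",[.5204,-.0196,.08])[0].astype(int);print(x0,y0,u2,v2)
cv2.imwrite("pics/c9.png",np.hstack([cv2.resize(im[y0:y0+150,x0:x0+133],(399,450),interpolation=cv2.INTER_CUBIC),cv2.resize(sc[v2-38:v2+37,u2-33:u2+33],(396,450),interpolation=cv2.INTER_CUBIC)]))
E
```

```text
time: 22.05
eef_pos: [0.5204, -0.0191, 0.2626]
tcp_rot: [0.682, 0.732, -0.001, -0.001]
contact_force: [-0.7, -0.7, -0.9]
opening: 1.0
255 155 305 231
```

View pics/c9.png

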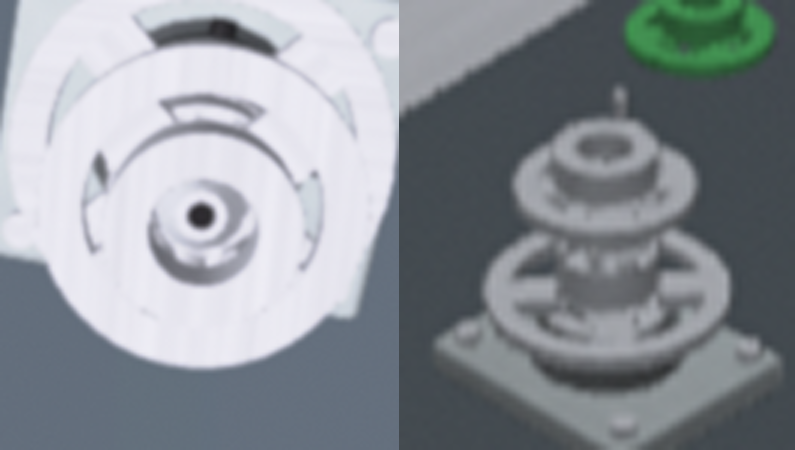

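```bash
python3 - <<'E'
from h import *
T=np.load("T10.npy");N=np.linalg.norm
f=lambda x,y,z:ray("wrist",255+(x+.5)/3-.5,155+(y+.5)/3-.5,z,T)[:2]
for dz in(0,.008):print(dz,"bore c",f(203,232,.124+dz),"bore w",N(f(148,232,.124+dz)-f(259,232,.124+dz)),"rim T-B",N(f(205,42,.106+dz)-f(205,369,.106+dz)),"hub w",N(f(102,235,.124+dz)-f(304,235,.124+dz)))
E
```

```text
0 bore c [ 0.52101137 -0.02059388] bore w 0.025122768370114807 rim T-B 0.08131949429224258 hub w 0.04575345936925329
0.008 bore c [ 0.52083015 -0.01831704] bore w 0.024352630884033177 rim T-B 0.07898749490012087 hub w 0.04435088885397167
```

```bash
python3 -c "
from plant import ctrl;print(ctrl.sign_off())"
```

```text
the job is handed in; nothing more can be done
None
```

The agitator is rebuilt on the shaft: large disc, then sleeve, then small disc, each hub or lugs up. The job was handed in at about 22 s of the 72 s allowed. `sign_off` reported no verdict.

| Part | Tool height at contact | Height expected when home | Check in the wrist picture |
|---|---|---|---|
| Large disc | 70.2 mm | 70.2 mm | hub measured 46.1 mm across at its seated height (true size 46) |
| Sleeve | 99.3 mm | 99.3 mm | 45.5 mm at its seated height (true 46) |
| Small disc | 126.3 mm | 126.4 mm | hub 45.8 mm and bore 25.1 mm at its seated height (true 46 and 25) |

- **Alignment:** the small disc's bore centre came out about 1 mm off the shaft axis. The final pictures show the stack level. The slots found the pin and lugs without any searching turn.
- **Weakest check:** the small disc's rim width (81.3 mm if home, 79.0 mm if 8 mm high, true 80) does not settle it by itself. The hub and bore widths and the contact height all say home.
- **Force and clearance:** the highest vertical contact force I read was about 11 N. Nothing in the moves or pictures suggested another object was touched, but I did not measure the bystanders' positions again at the end.
- **Picture count:** I viewed 11 pictures, one over the budget of 10.

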